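# Bring the blue beads to the banding wheel

## Robot

A 7-joint arm with a two-finger parallel gripper is mounted at the origin on the work surface. World frame = base frame: x ahead of the robot, y to its left, z up, the work surface at z = 0. Lengths are in m, angles in rad, forces in N, time in s.
With the tool pointing down it reaches from about 0.425 to 0.8 m from the base axis. Payload 8.3 kg.
Tool frame: the origin (TCP) lies where the fingers leave the gripper's body, on its centre line; the fingertips stand 73 mm ahead of it and the grasp point (between the pads) lies 54 mm ahead of it; z points along the fingers, y is the direction in which the jaws open and shut (so a half turn about z gives the same grasp; the last joint's range is limited). The gripper opens to 85 mm and grips with 20 to 120 N. Pads are 22 mm wide; open, the fingers measure 114 mm over their backs; the gripper's body (76 mm by 85 mm) begins 54 mm behind the grasp point. The pads swing forward as they close: fully open they stand 13 mm farther back than shut.
Start: joints at [1.235, 0.383, 0.016, 1.37, -0.006, 1.388, -0.046], TCP at [0.168, -0.602, 0.304] pointing down, gripper open.
Joint ranges: [-2.95, 2.95], [-0.25, 2.06], [-1.52, 1.56], [0.18, 2.33], [-1.44, 4.58], [0.02, 2.06], [-3.01, 3.01]. Speed limits (rad/s): [2.39, 2.39, 3.01, 3.01, 3.14, 3.14, 3.14].

## Interface

Orientations are given as a unit quaternion [x, y, z, w].
In Python, from workcell import sensors, vision, workorder gives the robot as it stands.
- The arm moves only by the tool step_arm, never from a script. Its argument "series" is a list of rows, each an object with "travel": the shift along the tool's x, y, z in m, a list of three; "dr": the turn, a rotation vector about the tool's x, y, z in degrees, a list of three. A call has 1 to 12 rows; each row shifts and turns the commanded pose from where the row before left it, along the tool's axes as they then stand; what a row does not reach is not made up. A row lasts 1/12 s, in which the tool goes at most 41.7 mm and 7.16 degrees, less where a joint would pass 70% of its speed; a pose out of reach is approached as far as the arm can. A call is refused whole if a number of a shift passes 0.0417 or a number of a turn 7.16, either way. A call with a gripper value outside its range is refused whole. "hand" is the gripper's target within -1 to 1 (fully open at 1, half-way at 0, shut at -1), set as the call begins (left out, the last holds). The fingers move at their own pace and stop on an object; "newtons" is the grip in N (left out, the last holds). Time passes only in rows, so rows that do not move let the fingers close. It gives the time, the measured TCP pose, the force and the opening at its end, in the units of the state.
- sensors.get_obs(): the state, without advancing time (a new reading comes with each control period).
- vision.snapshot(name): name is "scene" or "top" or "wrist"; returns a dict with "img" (384x512x3 uint8, red, green, blue), "camera_matrix" (3x3 intrinsics, pixels), "xyz" and "attitude" of the camera in the world; the wrist camera has in their place "mount" (4x4, takes a point from camera to tool coordinates, whose origin is the TCP and whose axes are the flange's). Camera axes: x right, y down, z forward; pixel columns grow to the right and rows downward; lengths in m; the calibration is good to about 2 mm. A picture is of the moment at which its call begins: read the wrist's pose just before it. There is no depth.
- workorder.hand_in(): hands the job in, once; it reports no verdict.
The state is a dict: "t": time; "joint_pos": joint angles; "qd": joint speeds; "joint_torque": joint torques, N m; "ee_pos": TCP position; "tcp_rot": TCP orientation; "contact_force": force on the tool from outside, world axes, zero at the start; "torque": the same for the moment, N m; "gripper_width": finger opening in m.
Only numpy, scipy, OpenCV 4.12 (cv2) and the standard library are available. Lean on these libraries where they do the work, as an engineer would, in place of code of your own. Each camera call takes 0.05 s, during which the arm holds its last target.

## Task

In the pottery studio two small wooden carry caddies hold loose ceramic beads. Take the caddy with the two blue beads by its handle, carry it level so that both beads stay inside, and set it down without dropping it, upright on the middle of the free banding wheel (the one without a mug), ready for painting; then let go.

Things in the scene. Friction and masses are not known exactly. Their poses are not given: they have to be found in the camera images.
- caddy: Wooden caddy with the blue beads, loose on the table, about 240 g. Open tray 90 (x) by 140 mm (y), rim 26 mm high, floor 6 mm thick. Flat-sided handle bar above it along y: 16 mm thick (x), 28 mm tall, middle 72 and top 86 mm above the underside, 120 mm between its end posts. Origin: centre of the underside, below the bar's middle; z up. Its unlisted twin holds white beads.
- wheel_top (a point): Centre of the top face of the free banding wheel: round wooden head 220 mm across with a dark centre dot, on a dark iron foot; top face level, 70 mm above the table. It does not turn or shift. Its unlisted twin, at the robot's other side, carries a grey clay mug 95 mm tall. Either may be left or right.
- bead_a: One of the two loose blue ceramic beads in the caddy, a ball 26 mm across, 22 g; origin at its centre. It rolls freely about the caddy's floor, under the handle too.
- bead_b: The other blue bead, the same in all respects.
Not all that is in view belongs to the job. What is shaped like the bead_b but yellow is not meant.

How it is judged:
At the end, for the whole second after the job is handed in: The caddy with the blue beads stands still, released, on the free wheel: centre within 25 mm of the wheel's, underside within 6 mm of its top face, upright to 0.1 rad; both blue beads inside it (centres within 45 mm of its centre in x, 70 mm in y, 5 to 35 mm above its underside) (horizontal distance between caddy and wheel_top below 0.025 m and z of caddy in the frame of wheel_top between -0.006 and 0.006 m and angle between caddy's own z axis and vertical below 0.1 rad and linear speed of caddy below 0.02 m/s and x of bead_a in the frame of caddy between -0.045 and 0.045 m and y of bead_a in the frame of caddy between -0.07 and 0.07 m and z of bead_a in the frame of caddy between 0.005 and 0.035 m and x of bead_b in the frame of caddy between -0.045 and 0.045 m and y of bead_b in the frame of caddy between -0.07 and 0.07 m and z of bead_b in the frame of caddy between 0.005 and 0.035 m); the robot touches nothing.
It fails at once if the caddy with the blue beads is tipped more than 0.35 rad (20 degrees) (angle between caddy's own z axis and vertical above 0.35 rad).
It fails at once if the caddy with the blue beads is dropped (moves faster than 0.5 m/s with no finger touching it) (contact force between the fingers and caddy below 0.05 N and linear speed of caddy above 0.5 m/s).
It also fails if it takes over 42 s, if anything falls off the work surface, if the arm or the gripper's body presses on something with over 40 N, if the wrist force passes 120 N, or if a joint passes its speed limit or range.

## Working session

There is one attempt and no reset: what is moved stays moved. The work goes in short steps, Python scripts to look and compute and a tool call to move; the robot and the scene stay as the last step left them, time stands still between calls to the robot, and variables do not carry over. Pictures are saved under pics/ and viewed, and the job is handed in when it is done.

Besides the shell and the picture viewer there is one more tool, called after "Request:" as a command line: name --argument value ..., lists and objects as JSON in quotes. step_arm: Moves the arm, as the interface text tells. Its arguments: {"type":"object","properties":{"series":{"type":"array"},"hand":{"type":"number"},"newtons":{"type":"number"}},"required":["series"]}

```bash
mkdir -p pics; ls; python3 - <<'E'
from workcell import sensors, vision
import cv2,numpy as np
print(sensors.get_obs())
for n in ["scene","top"]:
    s=vision.snapshot(n); cv2.imwrite(f"pics/{n}0.png",s["img"][:,:,::-1])
    print(n,s["camera_matrix"],s["xyz"],s["attitude"])
    np.savez(f"{n}0.npz",**{k:np.array(v) for k,v in s.items()})
E
```

```text
pics
{'t': 0.0, 'joint_pos': array([ 1.2351157 ,  0.38425851,  0.0163502 ,  1.37117181, -0.00632956,
        1.38823493, -0.04650581]), 'qd': array([ 5.14726506e-05, -5.32203443e-04,  9.62471575e-04, -1.59193464e-03,
       -2.82010616e-04, -3.26448638e-04, -7.65579525e-04]), 'joint_torque': array([-1.22546775e-03, -6.27604795e+01,  8.43554959e-01, -3.71825624e+01,
        1.65532739e-02,  1.44693188e-02,  1.73849351e-06]), 'ee_pos': array([ 0.16833678, -0.60151162,  0.30285787]), 'tcp_rot': array([ 9.90707679e-01,  1.36004668e-01, -1.38229454e-04, -1.00290950e-03]), 'contact_force': array([ 0.69643966, -0.14230801, -0.36652801]), 'torque': array([ 0.00504881, -0.02954342, -0.0254301 ]), 'gripper_width': 0.08518437346452783}
scene [[437.80576638   0.         254.91468703]
 [  0.         437.80576638 199.00758617]
 [  0.           0.           1.        ]] [ 1.05197347 -0.0246314   0.91554385] [ 0.68456195  0.66776152 -0.20135075 -0.21196078]
top [[354.78598612   0.         254.90964476]
 [  0.         354.78598612 192.28192292]
 [  0.           0.           1.        ]] [0.45673802 0.01544483 0.75633027] [-0.70319359  0.7101315  -0.02336936  0.0261898 ]
```

View pics/scene0.png

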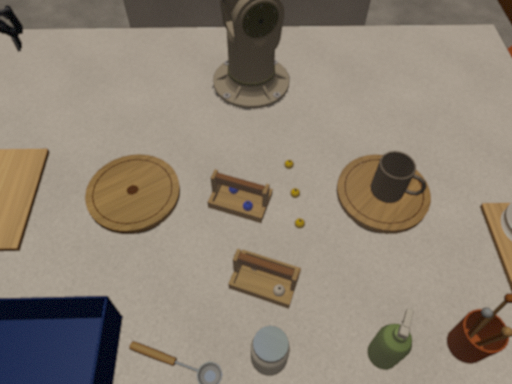

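View pics/top0.png

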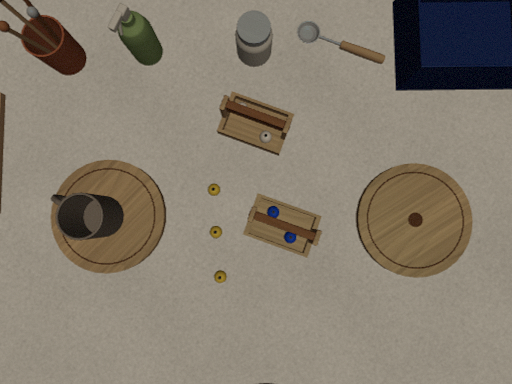

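The two trays look alike. At top-image (283,224) the tray holds two blue beads, at (273,212) and (290,237). At (256,123) is the twin with white beads. Three yellow beads lie loose at (214,189), (216,232) and (220,277). The wheel with the centre dot at (415,220) is free, and the one at (108,216) carries the mug. I'll check the choice in a close crop.

```bash
python3 - <<'E'
import cv2,numpy as np
s=np.load("top0.npz"); im=s["img"][:,:,::-1]
c=im[185:265,235:335]; cv2.imwrite("pics/crop0.png",cv2.resize(c,None,fx=7,fy=7,interpolation=cv2.INTER_CUBIC))
s=np.load("scene0.npz"); im=s["img"][:,:,::-1]
c=im[160:230,195:285]; cv2.imwrite("pics/crop1.png",cv2.resize(c,None,fx=8,fy=8,interpolation=cv2.INTER_CUBIC))
E
```

```text
(no output)
```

View pics/crop0.png

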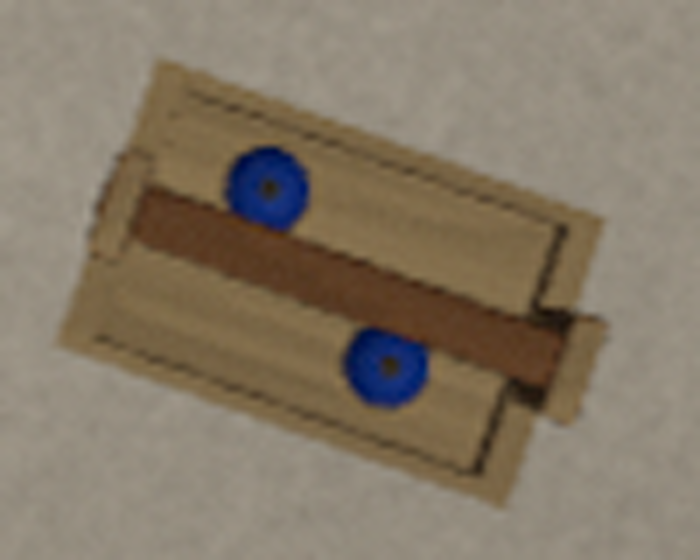

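View pics/crop1.png

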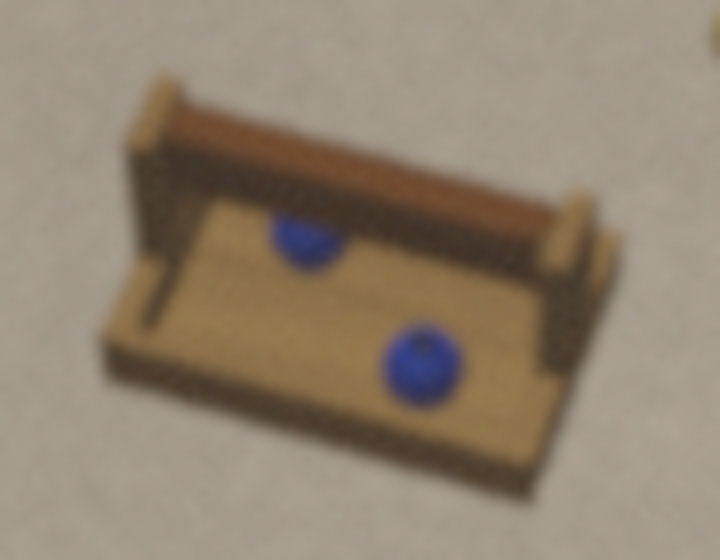

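The crop confirms two blue beads, with the bar (z=0.086) and rim corners (z=0.026) clearly visible. Next I'll measure them.

```bash
cat > h.py <<'E'
import numpy as np, cv2
from scipy.spatial.transform import Rotation as R
def ray(s,uv,z):
    K=s["camera_matrix"]; r=R.from_quat(s["attitude"]).as_matrix()
    d=np.c_[np.atleast_2d(uv),np.ones(len(np.atleast_2d(uv)))]@np.linalg.inv(K).T@r.T
    return s["xyz"]+d*((z-s["xyz"][2])/d[:,2])[:,None]
E
python3 - <<'E'
from h import *
s=np.load("top0.npz"); o=np.array([235,185])
cr=lambda p:(np.array(p)+.5)/7-.5+o
def rep(n,p):
    c=p.mean(0); print(n,p[:,:2].round(4).tolist(),"c",c.round(4)); return c
rim=ray(s,cr([(155,60),(605,215),(508,505),(60,345)]),.026); rep("rim",rim)
print([np.linalg.norm(rim[i]-rim[(i+1)%4]).round(4) for i in range(4)])
bar=ray(s,cr([(150,185),(565,330),(553,388),(135,238)]),.086); rep("bar",bar)
for p in (rim,bar):
    d=p[1]+p[2]-p[0]-p[3]; print("axis yaw deg",np.degrees(np.arctan2(d[1],d[0])), np.linalg.norm(d)/2)
# bar ends incl posts
# wheel dot
hsv=s["img"].astype(int); m=(hsv[200:240,400:430].sum(2)<200); ys,xs=np.nonzero(m); print(len(xs),xs.mean()+400,ys.mean()+200)
print("wheel",ray(s,[(xs.mean()+400,ys.mean()+200)],.07))
print("wheel edge",ray(s,[(357,220),(472,220),(415,164),(415,276)],.07).round(3).tolist())
t=np.load("scene0.npz"); o=np.array([195,160]); cr=lambda p:(np.array(p)+.5)/8-.5+o
rep("sceneBar",ray(t,cr([(185,102),(565,215),(545,235),(170,137)]),.086))
print("scene wheel",ray(t,[(132.5,189.5)],.07))
E
```

```text
rim [[0.5062, 0.0144], [0.4593, -0.1171], [0.3755, -0.087], [0.423, 0.043]] c [ 0.441  -0.0367  0.026 ]
[np.float64(0.1396), np.float64(0.0891), np.float64(0.1384), np.float64(0.088)]
bar [[0.4684, 0.0162], [0.4285, -0.0948], [0.413, -0.0912], [0.4542, 0.0204]] c [ 0.441  -0.0374  0.086 ]
axis yaw deg -109.84578093969205 0.13899869608407345
axis yaw deg -110.02015489064912 0.11842276082745257
158 414.9177215189873 219.41139240506328
wheel [[ 0.44951703 -0.28957288  0.07      ]]
wheel edge [[0.449, -0.178, 0.07], [0.447, -0.399, 0.07], [0.557, -0.294, 0.07], [0.342, -0.285, 0.07]]
sceneBar [[0.4143, -0.0899], [0.4581, 0.0216], [0.4651, 0.0155], [0.4272, -0.0941]] c [ 0.4412 -0.0367  0.086 ]
scene wheel [[ 0.44869548 -0.29079945  0.07      ]]
```

Two views agree. The caddy centre is (0.441,-0.037), with the bar along yaw 70°, and the rim measures 139×89 mm against a nominal 140×90. The wheel centre is (0.449,-0.290). Both are within reach. First I turn the tool about its z so that its y lies across the bar (−54.4° about tool z).

Request:
step_arm --series '[{"travel":[0,0,0],"dr":[0,0,-6.8]},{"travel":[0,0,0],"dr":[0,0,-6.8]},{"travel":[0,0,0],"dr":[0,0,-6.8]},{"travel":[0,0,0],"dr":[0,0,-6.8]},{"travel":[0,0,0],"dr":[0,0,-6.8]},{"travel":[0,0,0],"dr":[0,0,-6.8]},{"travel":[0,0,0],"dr":[0,0,-6.8]},{"travel":[0,0,0],"dr":[0,0,-6.8]},{"travel":[0,0,0],"dr":[0,0,0]}]' --hand 1

```text
t: 0.85
ee_pos: [0.1683, -0.6017, 0.3033]
tcp_rot: [0.817, 0.576, 0.0, -0.001]
contact_force: [-0.7, 0.2, 0.3]
gripper_width: 0.0854
```

```bash
cat >> h.py <<'E'
def go(target,yaw=None):
    from workcell import sensors
    o=sensors.get_obs(); r=R.from_quat(o["tcp_rot"]); p=np.array(o["ee_pos"])
    m=r.as_matrix(); print("t",round(o["t"],2),"pos",p.round(4),"toolx yaw",np.degrees(np.arctan2(m[1,0],m[0,0])).round(2),"toolz",m[:,2].round(4),"F",np.round(o["contact_force"],2),"w",round(o["gripper_width"],4))
    for tg in target:
        print("->",tg,"tool shift",(r.inv().apply(np.array(tg)-p)).round(4)); p=np.array(tg)
    if yaw is not None:
        c,s_=np.cos(np.radians(yaw)),np.sin(np.radians(yaw))
        T=np.array([[c,s_,0],[s_,-c,0],[0,0,-1.]]); print("dr",np.degrees((r.inv()*R.from_matrix(T)).as_rotvec()).round(2))
E
python3 -c "
from h import *
go([(.36,-.40,.28),(.441,-.037,.24)],70)"
```

```text
t 0.85 pos [ 0.1683 -0.6017  0.3033] toolx yaw 70.35 toolz [-2.0e-04  1.2e-03 -1.0e+00] F [-0.66  0.17  0.33] w 0.0854
-> (0.36, -0.4, 0.28) tool shift [0.2544 0.1127 0.0235]
-> (0.441, -0.037, 0.24) tool shift [ 0.3691 -0.0457  0.0404]
dr [-0.03 -0.06  0.35]
```

Request:
step_arm --series '[{"travel":[0.0212,0.0094,0.002],"dr":[0,0,0]},{"travel":[0.0212,0.0094,0.002],"dr":[0,0,0]},{"travel":[0.0212,0.0094,0.002],"dr":[0,0,0]},{"travel":[0.0212,0.0094,0.002],"dr":[0,0,0]},{"travel":[0.0212,0.0094,0.002],"dr":[0,0,0]},{"travel":[0.0212,0.0094,0.002],"dr":[0,0,0]},{"travel":[0.0212,0.0094,0.002],"dr":[0,0,0]},{"travel":[0.0212,0.0094,0.002],"dr":[0,0,0]},{"travel":[0.0212,0.0094,0.002],"dr":[0,0,0]},{"travel":[0.0212,0.0094,0.002],"dr":[0,0,0]},{"travel":[0.0212,0.0094,0.002],"dr":[0,0,0]},{"travel":[0.0212,0.0094,0.002],"dr":[0,0,0.35]}]'

```text
t: 1.85
ee_pos: [0.3619, -0.4003, 0.2796]
tcp_rot: [0.822, 0.569, 0.0, -0.0]
contact_force: [-0.5, -0.2, 1.1]
gripper_width: 0.0856
```

Request:
step_arm --series '[{"travel":[0.0308,-0.0038,0.0034],"dr":[0,0,0]},{"travel":[0.0308,-0.0038,0.0034],"dr":[0,0,0]},{"travel":[0.0308,-0.0038,0.0034],"dr":[0,0,0]},{"travel":[0.0308,-0.0038,0.0034],"dr":[0,0,0]},{"travel":[0.0308,-0.0038,0.0034],"dr":[0,0,0]},{"travel":[0.0308,-0.0038,0.0034],"dr":[0,0,0]},{"travel":[0.0308,-0.0038,0.0034],"dr":[0,0,0]},{"travel":[0.0308,-0.0038,0.0034],"dr":[0,0,0]},{"travel":[0.0308,-0.0038,0.0034],"dr":[0,0,0]},{"travel":[0.0308,-0.0038,0.0034],"dr":[0,0,0]},{"travel":[0.0308,-0.0038,0.0034],"dr":[0,0,0]},{"travel":[0.0308,-0.0038,0.0034],"dr":[0,0,0]}]'

```text
t: 2.85
ee_pos: [0.4468, -0.0374, 0.239]
tcp_rot: [0.822, 0.569, 0.0, 0.0]
contact_force: [0.3, -0.2, -0.6]
gripper_width: 0.0854
```

Request:
step_arm --series '[{"travel":[0,0,0],"dr":[0,0,0]},{"travel":[0,0,0],"dr":[0,0,0]}]'

```text
t: 3.02
ee_pos: [0.4469, -0.037, 0.239]
tcp_rot: [0.821, 0.572, 0.0, -0.0]
contact_force: [0.3, 0.1, 0.1]
gripper_width: 0.0858
```

```bash
python3 - <<'E'
from h import *
from workcell import vision
go([(.441,-.037,.126)],70)
s=vision.snapshot("wrist"); cv2.imwrite("pics/w1.png",s["img"][:,:,::-1]); print(s["mount"],s["camera_matrix"])
E
```

```text
t 3.02 pos [ 0.4469 -0.037   0.239 ] toolx yaw 69.71 toolz [-4.e-04  5.e-04 -1.e+00] F [0.35 0.11 0.13] w 0.0858
-> (0.441, -0.037, 0.126) tool shift [-0.0021 -0.0054  0.113 ]
dr [-0.03 -0.02 -0.29]
[[ 1.59173201e-03 -9.54945316e-01 -2.96777542e-01  7.70207922e-02]
 [ 9.99998710e-01  1.45568058e-03  6.79413299e-04 -5.19390265e-04]
 [-2.16789244e-04 -2.96778241e-01  9.54946401e-01 -7.11040325e-02]
 [ 0.00000000e+00  0.00000000e+00  0.00000000e+00  1.00000000e+00]] [[268.87403354   0.         252.39766851]
 [  0.         268.87403354 191.65074113]
 [  0.           0.           1.        ]]
```

View pics/w1.png

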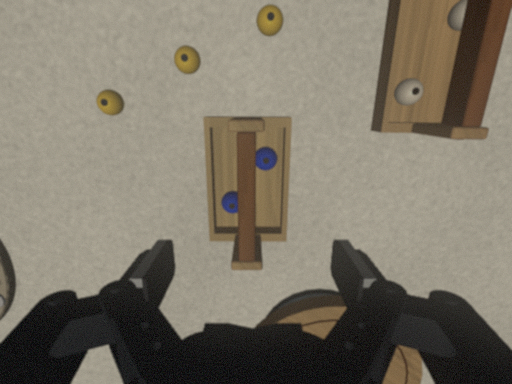

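The wrist view shows the bar along image columns 238–256 (centre 247, tool plane 252). That agrees with the measured 5 mm offset along tool −y. The beads are at (265,158) and (231,202). I correct the offset and descend.

Request:
step_arm --series '[{"travel":[-0.001,-0.0027,0.005],"dr":[0,0,-0.29]},{"travel":[-0.0011,-0.0027,0.008],"dr":[0,0,0]},{"travel":[0,0,0.01],"dr":[0,0,0]},{"travel":[0,0,0.012],"dr":[0,0,0]},{"travel":[0,0,0.012],"dr":[0,0,0]},{"travel":[0,0,0.012],"dr":[0,0,0]},{"travel":[0,0,0.012],"dr":[0,0,0]},{"travel":[0,0,0.012],"dr":[0,0,0]},{"travel":[0,0,0.012],"dr":[0,0,0]},{"travel":[0,0,0.01],"dr":[0,0,0]},{"travel":[0,0,0.008],"dr":[0,0,0]},{"travel":[0,0,0],"dr":[0,0,0]}]'

```text
t: 4.07
ee_pos: [0.4399, -0.0392, 0.1242]
tcp_rot: [0.82, 0.573, -0.001, -0.001]
contact_force: [0.0, -0.2, -0.0]
gripper_width: 0.0856
```

```bash
python3 - <<'E'
from h import *
from workcell import vision
go([(.441,-.037,.126)],70)
s=vision.snapshot("wrist"); cv2.imwrite("pics/w2.png",s["img"][:,:,::-1])
s=vision.snapshot("scene"); cv2.imwrite("pics/s2.png",cv2.resize(s["img"][130:260,150:330,::-1],None,fx=4,fy=4))
E
```

```text
t 4.07 pos [ 0.4399 -0.0392  0.1242] toolx yaw 69.92 toolz [-3.e-03  7.e-04 -1.e+00] F [ 0.04 -0.18 -0.02] w 0.0856
-> (0.441, -0.037, 0.126) tool shift [ 0.0025  0.0003 -0.0018]
dr [-0.18  0.02 -0.08]
```

View pics/w2.png

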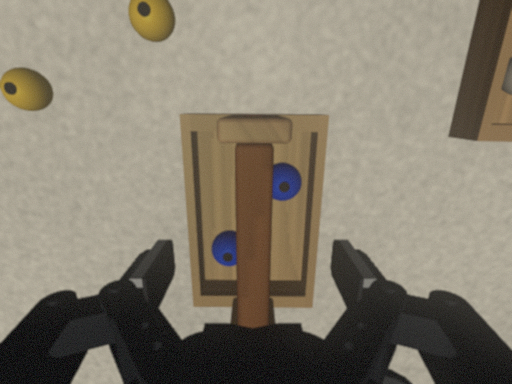

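View pics/s2.png

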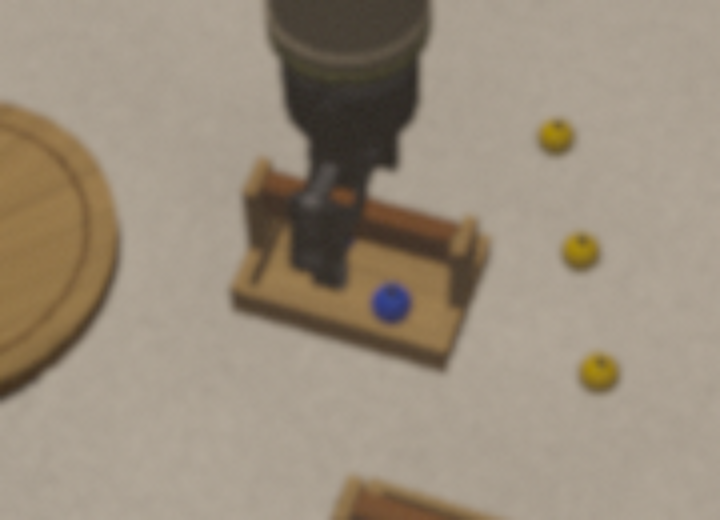

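The bar (centre column 254) is midway between the fingers and clear of both beads. I make the small correction along the bar, then close.

Request:
step_arm --series '[{"travel":[0.0025,0.0003,-0.001],"dr":[-0.15,0,0]},{"travel":[0,0,0],"dr":[0,0,0]},{"travel":[0,0,0],"dr":[0,0,0]},{"travel":[0,0,0],"dr":[0,0,0]},{"travel":[0,0,0],"dr":[0,0,0]},{"travel":[0,0,0],"dr":[0,0,0]},{"travel":[0,0,0],"dr":[0,0,0]},{"travel":[0,0,0],"dr":[0,0,0]},{"travel":[0,0,0],"dr":[0,0,0]},{"travel":[0,0,0],"dr":[0,0,0]}]' --hand -1 --newtons 60

```text
t: 5.0
ee_pos: [0.4421, -0.0367, 0.1271]
tcp_rot: [0.819, 0.573, 0.001, 0.001]
contact_force: [-3.4, 0.2, 2.5]
gripper_width: 0.0152
```

```bash
python3 - <<'E'
from h import *
from workcell import vision
go([(.441,-.037,.126)],70)
s=vision.snapshot("wrist"); cv2.imwrite("pics/w3.png",s["img"][:,:,::-1])
E
```

```text
t 5.0 pos [ 0.4421 -0.0367  0.1271] toolx yaw 69.97 toolz [ 2.1e-03 -9.0e-04 -1.0e+00] F [-3.36  0.16  2.46] w 0.0152
-> (0.441, -0.037, 0.126) tool shift [-0.0007 -0.0009  0.0011]
dr [ 0.13  0.01 -0.03]
```

View pics/w3.png

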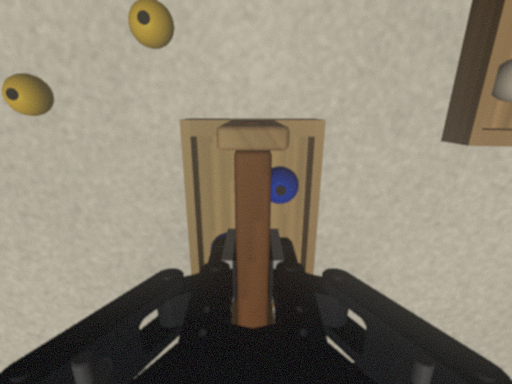

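The fingers hold the bar at a 15 mm opening, and the caddy stands level. I lift gently.

Request:
step_arm --series '[{"travel":[0,0,-0.002],"dr":[0,0,0]},{"travel":[0,0,-0.005],"dr":[0,0,0]},{"travel":[0,0,-0.008],"dr":[0,0,0]},{"travel":[0,0,-0.011],"dr":[0,0,0]},{"travel":[0,0,-0.014],"dr":[0,0,0]},{"travel":[0,0,-0.015],"dr":[0,0,0]},{"travel":[0,0,-0.015],"dr":[0,0,0]},{"travel":[0,0,-0.015],"dr":[0,0,0]},{"travel":[0,0,-0.014],"dr":[0,0,0]},{"travel":[0,0,-0.011],"dr":[0,0,0]},{"travel":[0,0,-0.007],"dr":[0,0,0]},{"travel":[0,0,-0.003],"dr":[0,0,0]}]'

```text
t: 6.05
ee_pos: [0.4424, -0.0366, 0.2486]
tcp_rot: [0.819, 0.573, 0.001, 0.002]
contact_force: [0.2, -1.1, -2.7]
gripper_width: 0.0153
```

```bash
python3 - <<'E'
from h import *
from workcell import vision
go([(.449,-.290,.246)],70)
s=vision.snapshot("wrist"); cv2.imwrite("pics/w4.png",s["img"][:,:,::-1])
s=vision.snapshot("scene"); cv2.imwrite("pics/s4.png",s["img"][:,:,::-1])
E
```

```text
t 6.05 pos [ 0.4424 -0.0366  0.2486] toolx yaw 69.98 toolz [ 0.0045 -0.0014 -1.    ] F [ 0.25 -1.11 -2.68] w 0.0153
-> (0.449, -0.29, 0.246) tool shift [-0.2359  0.093   0.003 ]
dr [ 0.27 -0.01 -0.02]
```

View pics/w4.png

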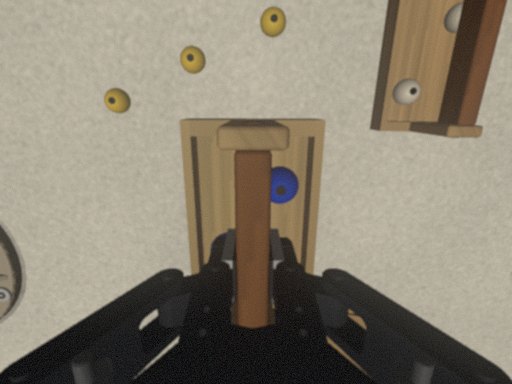

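View pics/s4.png

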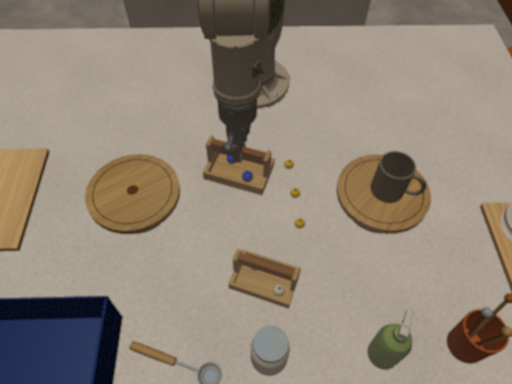

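Both blue beads are still in the lifted caddy (scene (231,157) and (247,176)), and it hangs level. I carry it smoothly to above the wheel.

Request:
step_arm --series '[{"travel":[-0.0017,0.0007,0],"dr":[0.1,0,0]},{"travel":[-0.0035,0.0014,0],"dr":[0.1,0,0]},{"travel":[-0.0052,0.0021,0],"dr":[0.07,0,0]},{"travel":[-0.0069,0.0027,0],"dr":[0,0,0]},{"travel":[-0.0087,0.0034,0],"dr":[0,0,0]},{"travel":[-0.0104,0.0041,0],"dr":[0,0,0]},{"travel":[-0.0121,0.0048,0],"dr":[0,0,0]},{"travel":[-0.0139,0.0055,0],"dr":[0,0,0]},{"travel":[-0.0139,0.0055,0],"dr":[0,0,0]},{"travel":[-0.0139,0.0055,0],"dr":[0,0,0]},{"travel":[-0.0139,0.0055,0],"dr":[0,0,0]},{"travel":[-0.0139,0.0055,0],"dr":[0,0,0]}]'

```text
t: 7.15
ee_pos: [0.4451, -0.1655, 0.2469]
tcp_rot: [0.82, 0.573, -0.001, -0.001]
contact_force: [-0.3, -0.7, -3.0]
gripper_width: 0.0152
```

Request:
step_arm --series '[{"travel":[-0.0139,0.0055,0],"dr":[0,0,0]},{"travel":[-0.0139,0.0055,0],"dr":[0,0,0]},{"travel":[-0.0139,0.0055,0],"dr":[0,0,0]},{"travel":[-0.0139,0.0055,0],"dr":[0,0,0]},{"travel":[-0.0139,0.0055,0],"dr":[0,0,0]},{"travel":[-0.0121,0.0048,0],"dr":[0,0,0]},{"travel":[-0.0104,0.0041,0],"dr":[0,0,0]},{"travel":[-0.0087,0.0034,0],"dr":[0,0,0]},{"travel":[-0.0069,0.0027,0],"dr":[0,0,0]},{"travel":[-0.0052,0.0021,0],"dr":[0,0,0]},{"travel":[-0.0035,0.0014,0],"dr":[0,0,0]},{"travel":[-0.0017,0.0007,0],"dr":[0,0,0]}]'

```text
t: 8.15
ee_pos: [0.4489, -0.2906, 0.2469]
tcp_rot: [0.819, 0.573, -0.001, -0.001]
contact_force: [-0.4, 0.4, -3.2]
gripper_width: 0.0153
```

Request:
step_arm --series '[{"travel":[0,0,0],"dr":[0,0,0]},{"travel":[0,0,0],"dr":[0,0,0]},{"travel":[0,0,0],"dr":[0,0,0]}]'

```text
t: 8.4
ee_pos: [0.449, -0.2897, 0.247]
tcp_rot: [0.819, 0.574, -0.0, -0.001]
contact_force: [0.9, 0.9, -2.8]
gripper_width: 0.0148
```

```bash
python3 - <<'E'
from h import *
from workcell import vision
go([(.449,-.290,.1975)],70)
s=vision.snapshot("scene"); cv2.imwrite("pics/s5.png",cv2.resize(s["img"][100:260,40:260,::-1],None,fx=3.5,fy=3.5))
s=vision.snapshot("top"); cv2.imwrite("pics/t5.png",s["img"][:,:,::-1])
E
```

```text
t 8.4 pos [ 0.449  -0.2897  0.247 ] toolx yaw 70.02 toolz [-0.0019  0.001  -1.    ] F [ 0.88  0.85 -2.83] w 0.0148
-> (0.449, -0.29, 0.1975) tool shift [-0.0003  0.0002  0.0495]
dr [-0.12 -0.02  0.02]
```

View pics/s5.png

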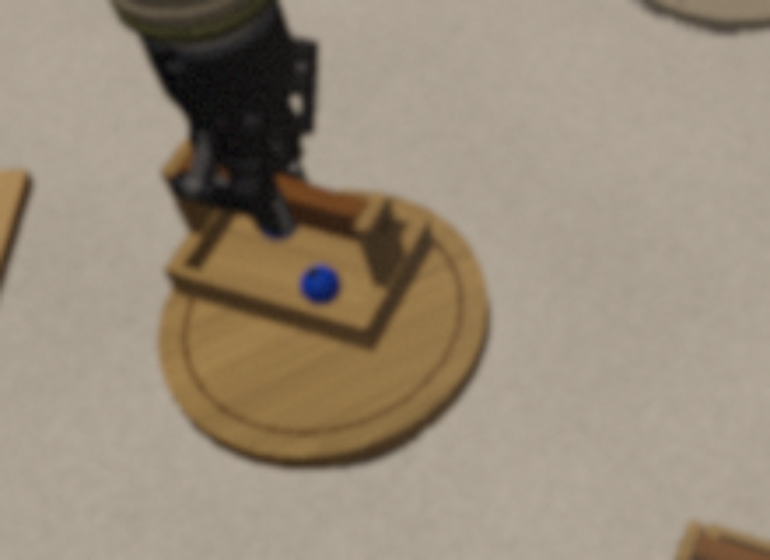

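View pics/t5.png

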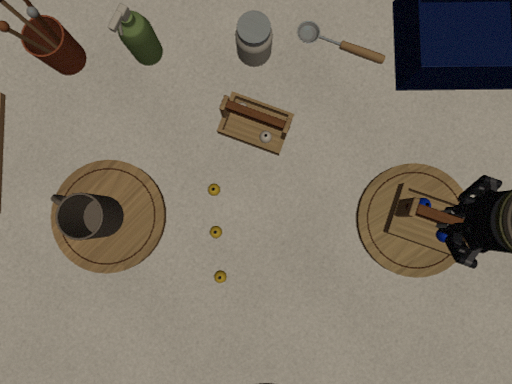

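Both beads are inside: the top view shows them at (425,203) and (443,236). The caddy is level about 0.05 above the wheel. I lower it, stopping just above the surface.

Request:
step_arm --series '[{"travel":[0,0,0.002],"dr":[-0.06,0,0]},{"travel":[0,0,0.004],"dr":[-0.06,0,0]},{"travel":[0,0,0.006],"dr":[0,0,0]},{"travel":[0,0,0.006],"dr":[0,0,0]},{"travel":[0,0,0.006],"dr":[0,0,0]},{"travel":[0,0,0.006],"dr":[0,0,0]},{"travel":[0,0,0.006],"dr":[0,0,0]},{"travel":[0,0,0.005],"dr":[0,0,0]},{"travel":[0,0,0.003],"dr":[0,0,0]},{"travel":[0,0,0.002],"dr":[0,0,0]},{"travel":[0,0,0],"dr":[0,0,0]},{"travel":[0,0,0],"dr":[0,0,0]}]'

```text
t: 9.5
ee_pos: [0.449, -0.2903, 0.2011]
tcp_rot: [0.819, 0.573, 0.0, 0.0]
contact_force: [-0.3, 0.3, -2.8]
gripper_width: 0.0151
```

```bash
python3 -c "
from h import *
go([(.449,-.290,.197)],70)"
```

```text
t 9.5 pos [ 0.449  -0.2903  0.2011] toolx yaw 69.98 toolz [ 3.e-04 -0.e+00 -1.e+00] F [-0.35  0.32 -2.75] w 0.0151
-> (0.449, -0.29, 0.197) tool shift [ 0.0003 -0.0001  0.0041]
dr [ 0.02 -0.01 -0.02]
```

Request:
step_arm --series '[{"travel":[0,0,0.001],"dr":[0,0,0]},{"travel":[0,0,0.001],"dr":[0,0,0]},{"travel":[0,0,0.001],"dr":[0,0,0]},{"travel":[0,0,0],"dr":[0,0,0]}]'

```text
t: 9.83
ee_pos: [0.4488, -0.2902, 0.1978]
tcp_rot: [0.819, 0.573, -0.0, -0.0]
contact_force: [-0.7, -0.2, -3.7]
gripper_width: 0.0147
```

Request:
step_arm --series '[{"travel":[0,0,0.0005],"dr":[0,0,0]},{"travel":[0,0,0.0005],"dr":[0,0,0]},{"travel":[0,0,0],"dr":[0,0,0]}]'

```text
t: 10.08
ee_pos: [0.4489, -0.2903, 0.1973]
tcp_rot: [0.819, 0.573, 0.0, 0.0]
contact_force: [-3.3, 0.7, 1.6]
gripper_width: 0.0148
```

The force changed from −2.8 to +1.6 N, so the caddy stands on the wheel. I ease the grip, then open.

Request:
step_arm --series '[{"travel":[0,0,0.0003],"dr":[0,0,0]},{"travel":[0,0,0],"dr":[0,0,0]},{"travel":[0,0,0],"dr":[0,0,0]}]' --newtons 20

```text
t: 10.33
ee_pos: [0.4489, -0.2903, 0.1973]
tcp_rot: [0.819, 0.573, -0.0, 0.0]
contact_force: [-3.3, 2.2, 4.9]
gripper_width: 0.015
```

Request:
step_arm --series '[{"travel":[0,0,0],"dr":[0,0,0]},{"travel":[0,0,0],"dr":[0,0,0]},{"travel":[0,0,0],"dr":[0,0,0]},{"travel":[0,0,0],"dr":[0,0,0]},{"travel":[0,0,0],"dr":[0,0,0]},{"travel":[0,0,0],"dr":[0,0,0]},{"travel":[0,0,0],"dr":[0,0,0]},{"travel":[0,0,0],"dr":[0,0,0]}]' --hand 1

```text
t: 11.0
ee_pos: [0.4489, -0.2903, 0.1966]
tcp_rot: [0.819, 0.573, 0.0, -0.0]
contact_force: [-0.2, -0.1, -0.0]
gripper_width: 0.0852
```

```bash
python3 - <<'E'
from h import *
from workcell import vision
go([(.449,-.290,.197)],70)
s=vision.snapshot("wrist"); cv2.imwrite("pics/w6.png",s["img"][:,:,::-1])
E
```

```text
t 11.0 pos [ 0.4489 -0.2903  0.1966] toolx yaw 69.97 toolz [ 0.e+00  1.e-04 -1.e+00] F [-0.18 -0.11 -0.03] w 0.0852
-> (0.449, -0.29, 0.197) tool shift [ 0.0003  0.     -0.0004]
dr [-0.   -0.01 -0.03]
```

View pics/w6.png

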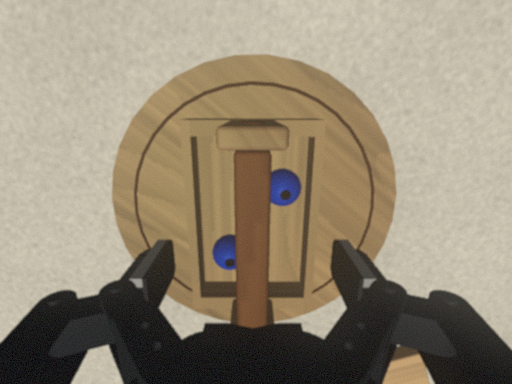

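The fingers are clear, and the caddy stands centred on the wheel with both beads inside, at (284,187) and (228,252). I retreat straight up.

Request:
step_arm --series '[{"travel":[0,0,-0.004],"dr":[0,0,0]},{"travel":[0,0,-0.01],"dr":[0,0,0]},{"travel":[0,0,-0.015],"dr":[0,0,0]},{"travel":[0,0,-0.02],"dr":[0,0,0]},{"travel":[0,0,-0.02],"dr":[0,0,0]},{"travel":[0,0,-0.02],"dr":[0,0,0]},{"travel":[0,0,-0.02],"dr":[0,0,0]},{"travel":[0,0,-0.015],"dr":[0,0,0]},{"travel":[0,0,-0.01],"dr":[0,0,0]},{"travel":[0,0,0],"dr":[0,0,0]},{"travel":[0,0,0],"dr":[0,0,0]}]'

```text
t: 11.97
ee_pos: [0.4489, -0.2903, 0.3309]
tcp_rot: [0.819, 0.573, 0.0, 0.0]
contact_force: [-0.7, -0.6, -0.4]
gripper_width: 0.0855
```

```bash
python3 - <<'E'
from h import *
from workcell import vision
go([])
s=vision.snapshot("wrist"); cv2.imwrite("pics/w7.png",s["img"][:,:,::-1])
s=vision.snapshot("scene"); cv2.imwrite("pics/s7.png",cv2.resize(s["img"][100:260,40:260,::-1],None,fx=3.5,fy=3.5))
E
```

```text
t 11.97 pos [ 0.4489 -0.2903  0.3309] toolx yaw 69.98 toolz [ 7.e-04 -5.e-04 -1.e+00] F [-0.69 -0.6  -0.39] w 0.0855
```

View pics/w7.png

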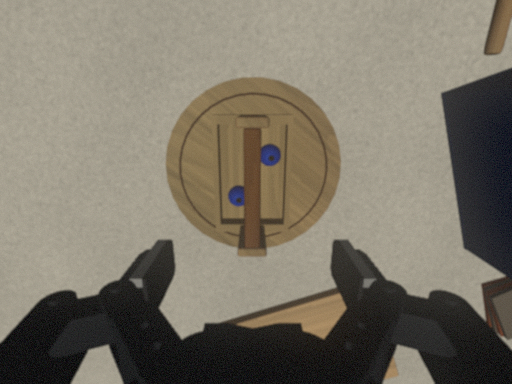

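View pics/s7.png

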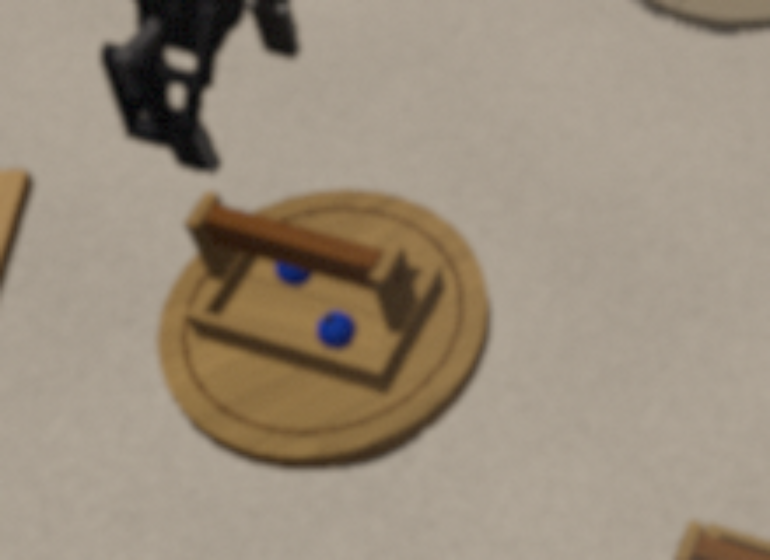

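Next, a numeric check of the centre from the scene view. The bar's top face has corners near crop pixels (218,206), (388,252), (370,274) and (205,230), at z=0.156.

```bash
python3 - <<'E'
from h import *
t=np.load("scene0.npz")
cr=lambda p:(np.array(p)+.5)/3.5-.5+np.array([40,100])
print(ray(t,cr([(218,206),(388,252),(370,274),(205,230)]),.156).mean(0))
from workcell import workorder
print(workorder.hand_in())
E
```

```text
[ 0.45255803 -0.29011483  0.156     ]
the job is handed in; nothing more can be done
None
```

I set the blue-bead caddy upright on the middle of the free banding wheel with both beads inside, let go, and handed the job in. `hand_in` reports no verdict.

- **What I did:** I gripped the caddy by its handle bar at 60 N and carried it level at about 0.12 m. I lowered it until the force reading showed contact, eased the grip to 20 N and opened. The arm then backed off straight up by 0.13 m. The last move ended at 12.0 s of the 42 s allowed.
- **Position:** the final scene view puts the bar centre at about (0.453, −0.290), against (0.449, −0.290) for the wheel centre. That is about 4 mm off, against the 25 mm limit. The 4 mm is within how well I could read the pixels.
- **Beads and stance:** both the wrist and scene views show the two blue beads inside and the caddy upright. The gripper is open and clear, and the force reading is under 1 N, about its noise level.
- **Not measured:** I judged the final height, tilt and stillness from the pictures and the contact force. No check failed.

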